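# Unbolt the hinged stencil and hold it up at the marked angle

## Task

On the printing board, slide the bolt back by its yellow knob until its tip is clear of the stencil's steel tongue, leaving the bolt lying in its guide tunnel. Then swing the hinged stencil up by its yellow bar handle until it lines up with the red angle pointer, and finish while still holding it there with the gripper, so the print underneath can be inspected; nothing else may prop it up. Do not shift the pointer, the tape roll on the board, or the sanding block, tub, glue bottle and jar beside it.

Things in the scene. Friction and masses are not known exactly. Their poses are not given: they have to be found in the camera images.
- station: Printing board, plywood 380 (x) x 470 (y) x 20 mm, fixed on the table at varying place and yaw (within 0.25 rad). Carries the rest. Origin on the table; plywood spans board-x -170..210, board-y -300..170, top z 20. z up, -x side is the front, towards the robot. 'Board-x, board-y' below are mm in this frame.
- guide (a point): Mid-height centre (board -110, -148.5, z 42) of the bolt's aluminium tunnel: board-y -185..-112, 33 wide, top z 54, bore 17 wide x 16 high. Its bed (36 wide, top z 34) runs on to board-y -302. A keeper of the same section stands at board-y -78..-62. Between tunnel and keeper lies the stencil's steel tongue (board-y -105..-85).
- bolt: Loose steel slide bolt: square bar 14 x 155 x 14 mm along its y (+y is the tip), 160 g, lying in the tunnel. Origin: centre of the bar's underside. It slides along board-y with light friction and stays where it is left. At the start it passes through tunnel and keeper over the tongue and so bars the stencil.
- bolt_tip (a point): Centre of the bolt's +y end face; at the start at board-y -64..-52. Below board-y -107 it is clear of the tongue; below -185 it would be out of the tunnel. About -138 is a good place to leave it.
- bolt_knob (a point): Grip point on the axis of the bolt's yellow upright round knob: diameter 16 mm, from z 48 to z 89; this point is at z 76, 145 behind the bolt tip. Grip it from above, fingers closing along board-x, where 90 mm is free on both sides.
- stencil (a joint): Angle (rad) of the hinged stencil: 0 flat (at the start), grows as its front edge rises, up to 1.5. Pine frame 235 (x) x 260 (y) x 22 mm with an aluminium stencil plate, about 600 g, hinged along board-y at its far edge. Nearly frictionless: it falls shut if let go. Its tongue is 6 thick and sticks out 37 in front, under the bolt.
- stencil_handle (a point): Middle of the yellow round handle bar (diameter 14, 100 long, parallel to board-y); 275 forward of and 42 above the hinge axis when flat: board -125, 10, z 75. Arms 45 either side. Pinch from above, fingers closing along board-x (free both sides); it may turn between the fingers as the stencil swings. Site x: in the stencil's plane, square to the hinge.
- hinge_axis (a point): Point on the hinge axis shared by stencil and pointer: board 150, 0, z 33. The axis runs along board-y.
- pointer (a joint): Angle (rad) of the red pointer, 0 = level; same axis and sense as stencil: the stencil is at the mark when both are equal. Set between 0.45 and 0.85; stiff, stays where it is set.
- pointer_tip (a point): Free end of the red pointer, a thin red bar 270 long, 8 x 10 mm, at board-y 148 beside the frame's left (+y) edge, running from the hinge axis to this tip, in front of a steel arc with ticks (radius 230, board-y 162, its top at z 250). At the mark the frame's side rail is parallel with the pointer and beside it. Site x lies along the pointer.
- tape: Bystander, leave it alone: roll of cream masking tape lying on the board, outer diameter 96, 24 high. Loose; origin at its underside.
- sander: Bystander, leave it alone: wooden sanding block with red-brown abrasive top, 42 x 85 x 30, lying on the table. Loose; origin at its underside.
- tub: Bystander, leave it alone: blue tub with white lid rim, diameter 124, 84 high. Loose; origin at its underside.
- glue: Bystander, leave it alone: white glue bottle with yellow cap, diameter 60, 170 high. Loose; origin at its underside.
- jar: Bystander, leave it alone: black jar with red lid, diameter 90, 120 high. Loose; origin at its underside.
Not all that is in view belongs to the job. There is more than one size of the bolt; the job needs the middle-sized.

How it is judged:
On the way:
1. the bolt is drawn clear of the tongue while the stencil still lies flat (y of bolt_tip in the frame of station below -0.107 m and value of joint stencil below 0.06 rad), for 0.2 s.
At the end, for the whole second after the job is handed in: Stencil at rest within 5 degrees (0.087 rad) of the red pointer, carried by the fingers alone (over 0.7 N; not touching bolt or bystanders); bolt tip clear of the tongue (board-y below -107 mm) and still in the tunnel (above -172), on its bed (angle between the x axis of stencil_handle and the x axis of pointer_tip, either way round below 0.087 rad and value of joint stencil above 0.3 rad and velocity of joint stencil between -0.05 and 0.05 rad/s and contact force between the fingers and stencil above 0.7 N and contact force between stencil and bolt below 0.2 N and y of bolt_tip in the frame of station between -0.172 and -0.107 m and z of bolt_tip in the frame of station between 0.034 and 0.05 m and contact force between stencil and tape below 0.2 N and contact force between stencil and sander below 0.2 N and contact force between stencil and tub below 0.2 N and contact force between stencil and glue below 0.2 N and contact force between stencil and jar below 0.2 N); the arm keeps its last pose, push and grip.
It fails at once if the red pointer is shifted (distance of pointer_tip from where it was at the start of the episode above 0.012 m).
It fails at once if a bystander is shifted by more than 30 mm or tipped (distance of any of tape, sander, tub, glue, jar from where it was at the start of the episode above 0.03 m or angle between any of tape, sander, tub, glue, jar's own z axis and vertical above 0.5 rad).
It also fails if it takes over 50 s, if anything falls off the work surface, if the arm or the gripper's body presses on something with over 40 N, if the wrist force passes 120 N, or if a joint passes its speed limit or range.

## Robot

A 6-joint arm with a two-finger parallel gripper is mounted at the origin on the work surface. World frame = base frame: x ahead of the robot, y to its left, z up, the work surface at z = 0. Lengths are in m, angles in rad, forces in N, time in s.
With the tool pointing down it reaches from about 0.25 to 0.775 m from the base axis. Payload 4 kg.
Tool frame: the origin (TCP) lies midway between the tips of the shut fingers; the grasp point (between the pads) lies 19 mm behind it (robot.hold_point_z is the distance from the TCP to the grasp point, in m); z points along the fingers, y is the line along which they close (so a half turn about z gives the same grasp; the last joint's range is limited). The gripper opens to 94 mm and grips with 3 to 60 N. Pads are 16 mm wide; open, the fingers measure 119 mm over their backs; the gripper's body (75 mm by 177 mm) begins 78 mm behind the grasp point.
Start: joints at [-1.285, 0.087, 1.371, -0, 1.684, -0.103], TCP at [0.208, -0.509, 0.206] pointing down, gripper open.
Joint ranges: [-3.1, 3.1], [-0.76, 2.03], [0.27, 2.55], [-1.08, 4.22], [0.17, 2.65], [-2.57, 2.57]. Speed limits (rad/s): [2.79, 2.79, 3.14, 3.14, 3.14, 3.14].

## Interface

Orientations are given as [roll, pitch, yaw] about the fixed x, y, z axes, in that order (R = Rz(yaw) Ry(pitch) Rx(roll)).
In Python, from bench import readout, imaging, robot gives the robot as it stands.
- The arm moves only by the tool carry_out, never from a script. Its argument "motion" is text: rows parted by semicolons, each of 7 numbers parted by spaces: the shift along the tool's x, y, z each as a share of 200 mm, from -1 to 1, then the turn, a rotation vector about the tool's x, y, z each as a share of 120 degrees, from -1 to 1, then the opening, from 0 (shut) to 1 (fully open). A call has 1 to 12 rows; each row shifts and turns the commanded pose from where the row before left it, along the tool's axes as they then stand; what a row does not reach is not made up. A row lasts 1/8 s, in which the tool goes at most 62.5 mm and 10.7 degrees, less where a joint would pass 70% of its speed; a pose out of reach is approached as far as the arm can. A call with a number of a shift or a turn outside -1 to 1 is refused whole. A call with a gripper value outside its range is refused whole. The fingers move at their own pace and stop on an object; the grip force is fixed at half the most. Time passes only in rows, so rows that do not move let the fingers close. It gives the time, the measured TCP pose, the force, the opening and the grip force at its end, in the units of the state.
- readout.get_obs(): the state, without advancing time (a new reading comes with each control period).
- imaging.snapshot(name): name is "side" or "top" or "wrist"; returns a dict with "pixels" (384x512x3 uint8, red, green, blue), "fx", "fy", "cx", "cy" (pixels), "dist_coeffs" ([k1, k2, p1, p2, k3] as OpenCV has them; the pictures are not rectified), "R" (3x3) and "t" (3): a world point X has camera coordinates R X + t. Camera axes: x right, y down, z forward; pixel columns grow to the right and rows downward; lengths in m; the calibration is good to about 2 mm. A picture is of the moment at which its call begins. There is no depth.
- robot.close_job(): hands the job in; it is judged then, once.
The state is a dict: "time": time; "joint_positions": joint angles; "qvel": joint speeds; "joint_torque": joint torques, N m; "tool_pos": TCP position; "ee_rot": TCP orientation; "wrist_force": force on the tool from outside, world axes, zero at the start; "wrist_torque": the same for the moment, N m; "width": finger opening in m; "finger_force": force on a finger pad.
Only numpy, scipy, OpenCV 4.12 (cv2) and the standard library are available. Lean on these libraries where they do the work, as an engineer would, in place of code of your own. Each camera call takes 0.05 s, during which the arm holds its last target. There are 200 camera calls.

## Working session

There is one attempt and no reset: what is moved stays moved. The work goes in short steps, Python scripts to look and compute and a tool call to move; the robot and the scene stay as the last step left them, time stands still between calls to the robot, and variables do not carry over. Pictures are saved under pics/ and viewed, at most 10 in all, crops included, and the job is handed in when it is done.

Besides the shell and the picture viewer there is one more tool, called after "Request:" as a command line: name --argument value ..., lists and objects as JSON in quotes. carry_out: Moves the arm, as the interface text tells. Its arguments: {"type":"object","properties":{"motion":{"type":"string"}},"required":["motion"]}

```bash
mkdir -p pics; cat > h.py <<'E'
import numpy as np, cv2
from bench import readout, imaging, robot
def snap(n,save=None):
    s=imaging.snapshot(n); 
    if save: cv2.imwrite('pics/'+save,s['pixels'][:,:,::-1])
    return s
def K(s): return np.array([[s['fx'],0,s['cx']],[0,s['fy'],s['cy']],[0,0,1.]])
def ray(s,uv):
    p=cv2.undistortPoints(np.array([[uv]],float),K(s),np.array(s['dist_coeffs'],float))[0,0]
    R=np.array(s['R']);t=np.array(s['t'])
    return -R.T@t, R.T@np.array([p[0],p[1],1])
def onz(s,uv,z):
    c,d=ray(s,uv); return c+d*(z-c[2])/d[2]
def proj(s,X):
    return cv2.projectPoints(np.array(X,float).reshape(-1,1,3),cv2.Rodrigues(np.array(s['R']))[0],np.array(s['t'],float),K(s),np.array(s['dist_coeffs'],float))[0][:,0]
def tri(s1,u1,s2,u2):
    c1,d1=ray(s1,u1);c2,d2=ray(s2,u2)
    a=np.linalg.lstsq(np.stack([d1,-d2],1),c2-c1,rcond=None)[0]
    p,q=c1+a[0]*d1,c2+a[1]*d2
    return (p+q)/2,np.linalg.norm(p-q)
E
python3 - <<'E'
from h import *
o=readout.get_obs(); print(o['time'],o['tool_pos'],o['ee_rot'],o['width'],robot.hold_point_z)
a=snap('top');b=snap('side')
im=np.hstack([a['pixels'],b['pixels']])[:,:,::-1]
cv2.imwrite('pics/top.png',a['pixels'][:,:,::-1]);cv2.imwrite('pics/side.png',b['pixels'][:,:,::-1])
for s in (a,b): print(-np.array(s['R']).T@np.array(s['t']),s['fx'])
for n,s in(('t',a),('s',b)):
    h=cv2.cvtColor(s['pixels'],cv2.COLOR_RGB2HSV)
    for nm,lo,hi in(('yel',(20,120,110),(35,255,255)),('red',(0,170,90),(6,255,255)),('red2',(174,170,90),(180,255,255))):
        m=cv2.inRange(h,lo,hi);k,l,st,c=cv2.connectedComponentsWithStats(m)
        for i in range(1,k):
            if st[i,4]>25: print(n,nm,st[i],c[i].round(1))
E
```

```text
0.0 [ 0.208341   -0.50843203  0.20431447] [-3.13942533e+00 -2.26596769e-04  3.88806839e-01] 0.09388236226109818 0.0188
[ 0.29699504 -0.01324204  1.17944745] 390.1478442306873
[ 0.07679254 -0.97400574  1.00225283] 415.05076263568657
t yel [409 177   8   8  53] [412.6 180.8]
t red [408 232  25  26 507] [420. 245.]
s yel [291  98   8   9  47] [294.8 102. ]
s yel [155 132  12   7  54] [160.8 135.6]
s yel [332 259  10  10  77] [336.6 263.8]
s yel [475 272  24  17 184] [486.5 280.4]
s yel [503 282   9  10  43] [507.4 286.4]
s red [278  87   8  10  47] [282.2  91.5]
s red [268 293  30  27 600] [282.5 306.2]
```

View pics/top.png

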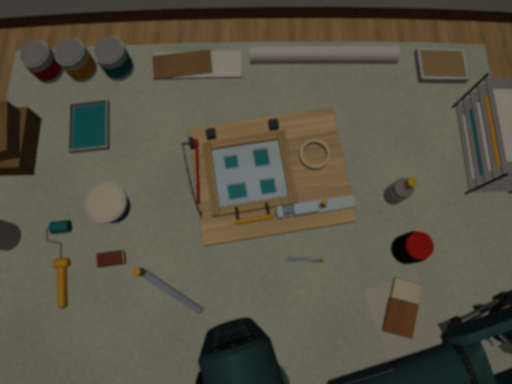

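View pics/side.png

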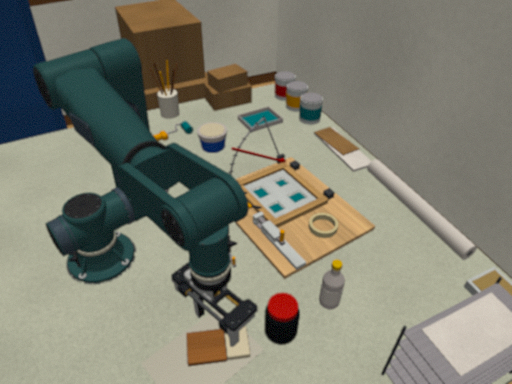

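Top view: board in the middle (corners about (189,126), (333,108), (356,220), (204,244)), bolt knob near (323,203), handle bar near (254,217), red pointer near (196,170). I'll zoom in on both views.

```bash
python3 - <<'E'
import cv2,numpy as np
t=cv2.imread('pics/top.png')[100:250,175:365]; s=cv2.imread('pics/side.png')[110:280,210:380]
f=lambda i,k:cv2.convertScaleAbs(cv2.resize(i,None,fx=k,fy=k,interpolation=cv2.INTER_CUBIC),alpha=1.4)
cv2.imwrite('pics/tz.png',f(t,4));cv2.imwrite('pics/sz.png',f(s,3.5))
E
```

```text
(no output)
```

View pics/tz.png

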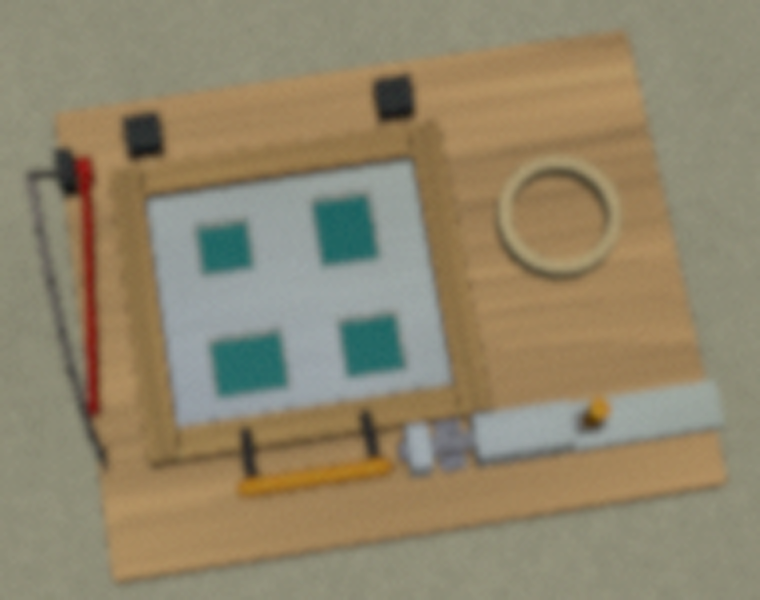

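View pics/sz.png

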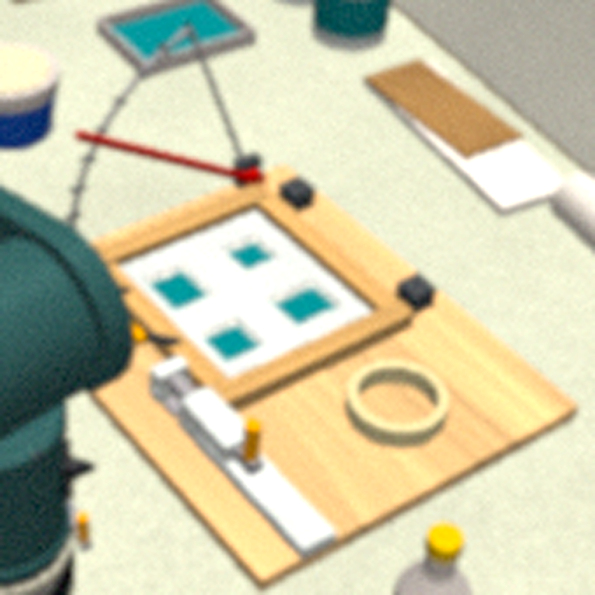

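Zooms: tz shows the board corners, handle bar from (240,488) to (390,465), knob top at (598,408), and pointer tip at (93,412). sz shows the pointer tip at (78,134), its root at (260,176), and the knob top at (253,423).

```bash
cat >> h.py <<'E'
def fit(P,Q): # 2D rigid P(board)->Q(world)
    pm,qm=P.mean(0),Q.mean(0);p,q=P-pm,Q-qm
    th=np.arctan2((p[:,0]*q[:,1]-p[:,1]*q[:,0]).sum(),(p*q).sum())
    R=np.array([[np.cos(th),-np.sin(th)],[np.sin(th),np.cos(th)]]);return th,R,qm-R@pm
E
python3 - <<'E'
from h import *
a=snap('top');b=snap('side')
T=lambda x,y:(x/4+175-.375,y/4+100-.375)
S=lambda x,y:(x/3.5+210-.36,y/3.5+110-.36)
Q=np.array([onz(a,T(*p),.02)[:2] for p in((57,113),(628,33),(726,485),(115,580))])
P=np.array([[.21,.17],[.21,-.3],[-.17,-.3],[-.17,.17]])
th,R,t=fit(P,Q);print('fit',th,t,'res mm',((P@R.T+t-Q)*1e3).round(1).tolist())
inv=lambda X:np.r_[R.T@(X[:2]-t),X[2]]
# side corners check
for n,p in(('sideBR',(262,586)),('sideTR',(577,408))): print(n,inv(onz(b,S(*p),.02)).round(4))
for n,p in(('h1',(240,488)),('h2',(390,465))): print(n,inv(onz(a,T(*p),.078)).round(4))
print('knob top', inv(onz(a,T(600,405),.089)).round(4), inv(onz(b,S(254,423),.089)).round(4))
X,e=tri(a,T(93,412),b,S(78,134));print('tip',X,inv(X).round(4),e)
def onby(s,uv,by):
    c,d=ray(s,uv);c=inv(c);d=np.r_[R.T@d[:2],d[2]];return c+d*(by-c[1])/d[1]
for nm,X in(('side',onby(b,S(78,134),.146)),('tri',inv(X)),('sideroot',onby(b,S(260,176),.146))): print(nm,X.round(4),np.arctan2(X[2]-.033,.15-X[0]))
np.savez('pose.npz',th=th,R=R,t=t)
E
```

```text
fit 0.1385795457055482 [ 0.61074808 -0.00208935] res mm [[1.3, 1.8], [2.3, -1.5], [-1.5, -2.8], [-2.1, 2.5]]
sideBR [-0.1727 -0.3045  0.02  ]
sideTR [ 0.2039 -0.2982  0.02  ]
h1 [-0.1238  0.064   0.078 ]
h2 [-0.1237 -0.0445  0.078 ]
knob top [-0.1057 -0.1998  0.089 ] [-0.109  -0.1987  0.089 ]
tip [0.51384147 0.13567686 0.17817528] [-0.0769  0.1498  0.1782] 0.0012618744230263248
side [-0.0798  0.146   0.1813] 0.5730550045899947
tri [-0.0769  0.1498  0.1782] 0.5690917360099133
sideroot [0.1514 0.146  0.0384] 1.8163302742057983
```

Request:
carry_out --motion "0 0 -0.1 0 0 -0.079 1;0 0 -0.1 0 0 -0.079 1;0 0 0 0 0 -0.079 1;0 0 0 0 0 -0.079 1;0 0 0 0 0 -0.079 1;0 0 0 0 0 -0.079 1;0 0 0 0 0 -0.079 1;0 0 0 0 0 -0.077 1;0 0 0 0 0 0 1"

```text
time: 1.32
tool_pos: [0.2085, -0.5089, 0.2452]
ee_rot: [-3.142, -0.0, 1.706]
wrist_force: [0.7, 0.9, 0.5]
width: 0.0938
finger_force: 0.0
```

```bash
cat >> h.py <<'E'
from scipy.spatial.transform import Rotation as Ro
def go(bp):
    """tool-frame shift (shares of 200 mm) bringing TCP to board point"""
    z=np.load('pose.npz');o=readout.get_obs();Rt=Ro.from_euler('xyz',o['ee_rot']).as_matrix()
    w=np.r_[z['R']@np.array(bp[:2])+z['t'],bp[2]]
    print('world',w.round(4),'yaw err',o['ee_rot'][2]-z['th']-np.pi/2,'shift',(Rt.T@(w-o['tool_pos'])/.2).round(3))
E
python3 -c "
from h import *
go((-.1085,-.199,.15));go((-.1085,-.199,.057))"
```

```text
world [ 0.5308 -0.2142  0.15  ] yaw err -0.0029967373497883365 shift [1.242 1.796 0.476]
world [ 0.5308 -0.2142  0.057 ] yaw err -0.0029967373497883365 shift [1.242 1.796 0.941]
```

Request:
carry_out --motion "0.124 0.18 0 0 0 0 1;0.124 0.18 0 0 0 0 1;0.124 0.18 0 0 0 0 1;0.124 0.18 0 0 0 0 1;0.124 0.18 0 0 0 0 1;0.124 0.18 0 0 0 0 1;0.124 0.18 0 0 0 0 1;0.124 0.18 0 0 0 0 1;0.124 0.18 0.16 0 0 0 1;0.124 0.18 0.16 0 0 0 1;0 0 0.16 0 0 0 1;0 0 0 0 0 0 1"

```text
time: 2.82
tool_pos: [0.5294, -0.2125, 0.1459]
ee_rot: [-3.135, -0.004, 1.707]
wrist_force: [0.3, -0.8, 0.3]
width: 0.0941
finger_force: 0.0
```

```bash
python3 -c "
from h import *
go((-.1085,-.199,.057))
s=snap('wrist');cv2.imwrite('pics/w.png',s['pixels'][:,:,::-1])
z=np.load('pose.npz')
print(proj(s,np.r_[z['R']@[-.1085,-.199]+z['t'],.089]))
h=cv2.cvtColor(s['pixels'],cv2.COLOR_RGB2HSV);m=cv2.inRange(h,(18,120,90),(35,255,255));k,l,st,c=cv2.connectedComponentsWithStats(m)
for i in range(1,k):
  if st[i,4]>60: print(st[i],c[i])
"
```

```text
world [ 0.5308 -0.2142  0.057 ] yaw err -0.0022152988213202107 shift [-0.011  0.008  0.444]
[[259.53191447 207.76574684]]
[255 197  11   8  70] [260.2        200.88571429]
[ 59 289  11  36 122] [ 63.33606557 306.40983607]
[446 291  13  45 157] [453.20382166 314.98089172]
```

View pics/w.png

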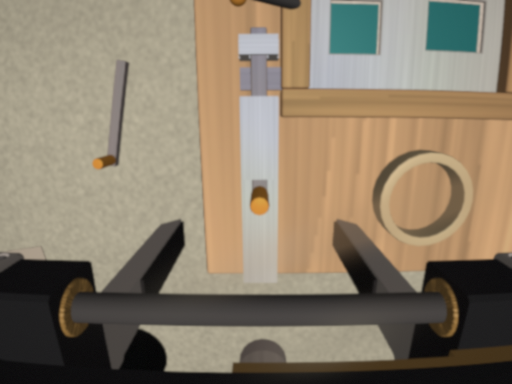

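The wrist view shows the knob top at about (260,203), within 5 px of its predicted position and centred between the fingers. Descending.

Request:
carry_out --motion "-0.006 0.008 0.11 0 0 0 1;0 0 0.11 0 0 0 1;0 0 0.11 0 0 0 1;0 0 0.11 0 0 0 1;0 0 0 0 0 0 1;0 0 0 0 0 0 0;0 0 0 0 0 0 0;0 0 0 0 0 0 0;0 0 0 0 0 0 0;0 0 0 0 0 0 0"

```text
time: 4.12
tool_pos: [0.5329, -0.2149, 0.0616]
ee_rot: [3.142, 0.0, 1.708]
wrist_force: [0.7, 1.0, -0.0]
width: 0.0474
finger_force: 0.0
```

Request:
carry_out --motion "0 0 0 0 0 0 0;0 0 0 0 0 0 0;0 0 0 0 0 0 0;0 0 0 0 0 0 0;0 0 0 0 0 0 0;0 0 0 0 0 0 0"

```text
time: 4.88
tool_pos: [0.5323, -0.2151, 0.0614]
ee_rot: [-3.14, 0.0, 1.708]
wrist_force: [-3.3, -0.5, 0.1]
width: 0.0155
finger_force: 29.9
```

Knob gripped (15.5 mm). Now pulling back 84 mm along board -y.

Request:
carry_out --motion "-0.05 0 0 0 0 0 0;-0.07 0 0 0 0 0 0;-0.08 0 0 0 0 0 0;-0.08 0 0 0 0 0 0;-0.07 0 0 0 0 0 0;-0.07 0 0 0 0 0 0;0 0 0 0 0 0 0;0 0 0 0 0 0 0;0 0 0 0 0 0 0"

```text
time: 6.0
tool_pos: [0.5444, -0.2978, 0.0615]
ee_rot: [3.142, 0.0, 1.709]
wrist_force: [-0.9, -0.6, -0.7]
width: 0.0154
finger_force: 29.9
```

```bash
python3 -c "
from h import *
go((-.1085,-.283,.06));s=snap('wrist');cv2.imwrite('pics/w2.png',s['pixels'][:,:,::-1])"
```

```text
world [ 0.5424 -0.2974  0.06  ] yaw err -0.0007034282563327388 shift [ 0.004 -0.01   0.007]
```

View pics/w2.png

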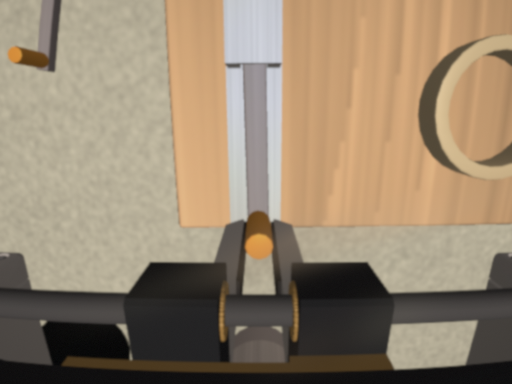

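The wrist view shows the knob at (259,235) near the board edge, with the bolt still in the tunnel (mouth at row 65). Releasing and lifting.

Request:
carry_out --motion "0 0 0 0 0 0 0.5;0 0 0 0 0 0 0.5;0 0 0 0 0 0 0.5;0 0 0 0 0 0 0.5;0 0 0 0 0 0 0.5;0 0 -0.1 0 0 0 0.5;0 0 -0.2 0 0 0 0.5;0 0 -0.2 0 0 0 0.5;0 0 0 0 0 0 0.5"

```text
time: 7.18
tool_pos: [0.5468, -0.2997, 0.1682]
ee_rot: [3.133, 0.008, 1.708]
wrist_force: [0.4, -0.5, -0.2]
width: 0.0469
finger_force: 0.0
```

```bash
python3 -c "
from h import *
go((-.1245,.01,.057));a=snap('top');cv2.imwrite('pics/t3.png',cv2.resize(a['pixels'][100:250,175:365,::-1],None,fx=4,fy=4,interpolation=2))"
```

```text
world [ 0.4861 -0.0094  0.057 ] yaw err -0.0011093844477194637 shift [ 1.484 -0.106  0.544]
```

View pics/t3.png

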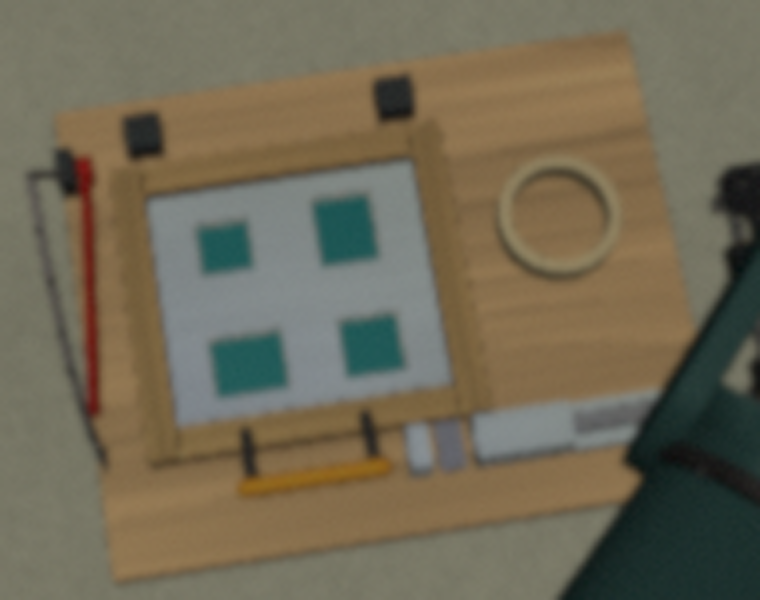

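The top view shows the tongue bare at (450,445) and the bolt withdrawn from the keeper, with the stencil flat. Moving to the handle.

Request:
carry_out --motion "0.18 -0.02 0 0 0 0 0.5;0.19 -0.02 0 0 0 0 0.5;0.19 -0.02 0 0 0 0 0.5;0.19 -0.02 0 0 0 0 0.5;0.19 -0.01 0 0 0 0 0.5;0.19 -0.01 0 0 0 0 0.5;0.19 0 0 0 0 0 0.5;0.16 0 0.1 0 0 0 0.5;0 0 0.15 0 0 0 0.5;0 0 0 0 0 0 0.5;0 0 0 0 0 0 0.5"

```text
time: 8.6
tool_pos: [0.484, -0.008, 0.1116]
ee_rot: [-3.141, 0.0, 1.708]
wrist_force: [0.9, -0.2, 0.8]
width: 0.0471
finger_force: 0.0
```

```bash
python3 -c "
from h import *
go((-.1245,.01,.057));s=snap('wrist');cv2.imwrite('pics/w3.png',s['pixels'][:,:,::-1])
z=np.load('pose.npz')
print(proj(s,[np.r_[z['R']@[-.125,y]+z['t'],.075] for y in (-.04,.01,.06)]))
"
```

```text
world [ 0.4861 -0.0094  0.057 ] yaw err -0.0016211418064404626 shift [-0.008  0.009  0.273]
[[259.51285152 275.15078253]
 [259.510801   215.5213342 ]
 [259.50017272 148.42567847]]
```

View pics/w3.png

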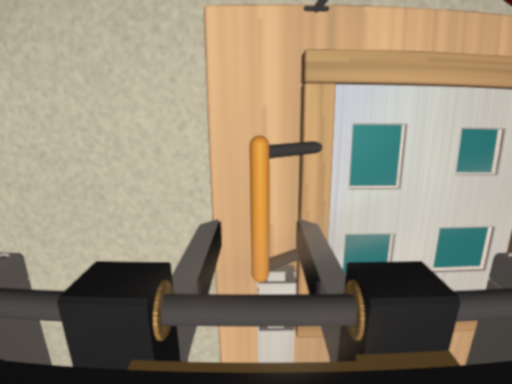

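The wrist view shows the handle bar at column 260, rows 138–280, matching the prediction and centred between the fingers. Descending and gripping.

Request:
carry_out --motion "0 0.009 0.1 0 0 0 0.5;0 0 0.1 0 0 0 0.5;0 0 0.07 0 0 0 0.5;0 0 0 0 0 0 0.3;0 0 0 0 0 0 0;0 0 0 0 0 0 0;0 0 0 0 0 0 0;0 0 0 0 0 0 0;0 0 0 0 0 0 0;0 0 0 0 0 0 0"

```text
time: 9.9
tool_pos: [0.4846, -0.0078, 0.0582]
ee_rot: [-3.139, 0.001, 1.708]
wrist_force: [-4.6, -1.3, 4.8]
width: 0.0128
finger_force: 30.0
```

```bash
python3 -c "
import numpy as np
p=lambda a:np.array([-.275*np.cos(a)+.042*np.sin(a),.275*np.sin(a)+.042*np.cos(a)])
A=.571*(1-np.cos(np.pi*np.arange(13)/12))/2
q=np.array([p(a) for a in A]);print((np.diff(q,axis=0)/.2).round(3), q[-1]-q[0])
from h import *
print(readout.get_obs()['tool_pos'],readout.get_obs()['finger_force'],readout.get_obs()['width'])
"
```

```text
[[0.002 0.013]
 [0.007 0.039]
 [0.013 0.062]
 [0.022 0.079]
 [0.031 0.091]
 [0.04  0.095]
 [0.047 0.091]
 [0.05  0.082]
 [0.047 0.067]
 [0.039 0.05 ]
 [0.026 0.03 ]
 [0.009 0.01 ]] [0.06632564 0.14196742]
[ 0.48462713 -0.00779713  0.05822167] 30.00193029642105 0.012799883530233477
```

Request:
carry_out --motion "0 0.002 -0.013 0 0 0 0;0 0.007 -0.039 0 0 0 0;0 0.013 -0.062 0 0 0 0;0 0.022 -0.079 0 0 0 0;0 0.031 -0.085 0 0 0 0;0 0.01 -0.02 0 0 0 0;0 0 0 0 0 0 0;0 0 0 0 0 0 0"

```text
time: 10.9
tool_pos: [0.4998, -0.0056, 0.1176]
ee_rot: [-3.135, 0.0, 1.708]
wrist_force: [-10.3, -3.4, -0.7]
width: 0.0131
finger_force: 30.0
```

Request:
carry_out --motion "0 0.013 -0.03 0 0 0 0;0 0.024 -0.054 0 0 0 0;0 0.042 -0.08 0 0 0 0;0 0.047 -0.08 0 0 0 0;0 0.047 -0.069 0 0 0 0;0 0.039 -0.053 0 0 0 0;0 0.025 -0.034 0 0 0 0;0 0.01 -0.012 0 0 0 0;0 0 0 0 0 0 0;0 0 0 0 0 0 0;0 0 0 0 0 0 0;0 0 0 0 0 0 0"

```text
time: 12.4
tool_pos: [0.549, 0.0016, 0.2024]
ee_rot: [-3.137, 0.0, 1.708]
wrist_force: [-11.4, -2.1, 6.0]
width: 0.013
finger_force: 30.0
```

```bash
python3 -c "
from h import *
go((-.1245+.0663,.01,.058+.142));print(readout.get_obs()['finger_force'])
b=snap('side');a=snap('top')
A=cv2.resize(a['pixels'][100:250,175:365,::-1],None,fx=2,fy=2,interpolation=2)
B=cv2.resize(b['pixels'][110:280,210:380,::-1],None,fx=2.4,fy=2.4,interpolation=2)
c=np.zeros((410,800,3),np.uint8);c[:300,:380]=A;c[:408,390:798]=B;cv2.imwrite('pics/f.png',c)"
```

```text
world [ 5.517e-01 -2.000e-04  2.000e-01] yaw err -0.0012996372823104174 shift [-0.011  0.012  0.012]
29.997776448726654
```

View pics/f.png

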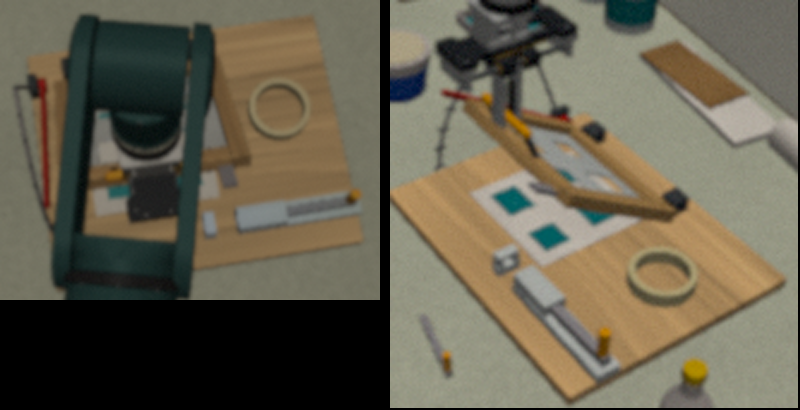

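The final view shows the stencil raised and held by the fingers, roughly parallel with the pointer. The bolt is in its tunnel with the knob at (603,342), and the tape hasn't moved. I'll check the angle using the frame's front right corner (bottom at about (568,200) in the side inset).

```bash
python3 -c "
from h import *
b=snap('side');z=np.load('pose.npz')
W=lambda x,y,h:np.r_[z['R']@[x,y]+z['t'],h]
v=lambda X:((proj(b,[X])[0]-[210,110]+.3)*2.4+[390,0]).round(1)
for a in(.48,.53,.571,.61,.66):
  print(a,[v(W(.15-f*np.cos(a)+n*np.sin(a),y,.033+f*np.sin(a)+n*np.cos(a))) for f,n,y in((.235,-.011,-.13),(.235,.011,-.13),(.235,.011,.13),(.0,-.011,-.13))])
im=cv2.resize(b['pixels'][165:205,265:335,::-1],None,fx=10,fy=10,interpolation=2)
cv2.imwrite('pics/f2.png',im)
for a in(.48,.571,.66): print(a,[((proj(b,[W(.15-.235*np.cos(a)+n*np.sin(a),-.13,.033+.235*np.sin(a)+n*np.cos(a))])[0]-[265,165]+.5)*10).round(0) for n in(-.011,.011)])
"
```

```text
0.48 [array([563.1, 221.4]), array([570.2, 207.4]), array([465.1, 108.4]), array([674.9, 224.9])]
0.53 [array([566.8, 214. ]), array([574.5, 199.9]), array([468.6, 101.5]), array([674.6, 224.8])]
0.571 [array([570. , 207.8]), array([578.2, 193.7]), array([471.7,  95.8]), array([674.5, 224.8])]
0.61 [array([573.3, 201.9]), array([582. , 187.9]), array([474.9,  90.5]), array([674.3, 224.8])]
0.66 [array([577.8, 194.4]), array([587.1, 180.4]), array([479.1,  83.7]), array([674.1, 224.7])]
0.48 [array([173., 375.]), array([203., 316.])]
0.571 [array([202., 318.]), array([236., 259.])]
0.66 [array([235., 262.]), array([273., 204.])]
```

View pics/f2.png

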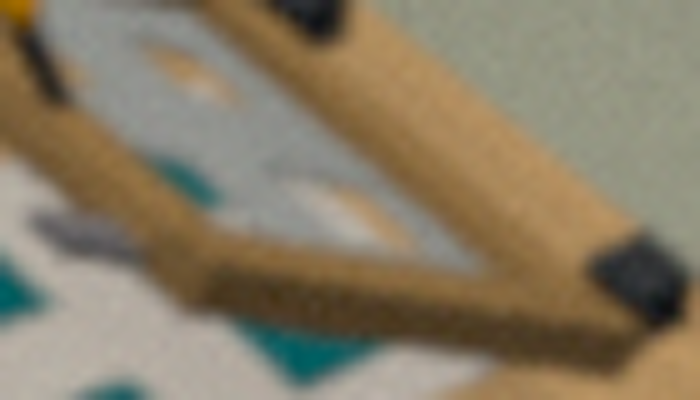

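The corner sits at about (200,305), against (202,318) predicted for 0.571 rad. That puts the stencil at about 0.58 rad, within tolerance. Handing in.

```bash
python3 -c "
from bench import robot
print(robot.close_job())"
```

```text
the job is handed in; nothing more can be done
None
```

The job is handed in, with no verdict shown: the bolt is drawn back clear of the tongue and still in its tunnel, and the gripper holds the stencil at about 0.58 rad against the pointer's 0.57 rad.

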